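# Clamp a phone board in the rework jig and ease the screw a quarter turn

## Robot

A 7-joint arm with a two-finger parallel gripper is mounted at the origin on the work surface. World frame = base frame: x ahead of the robot, y to its left, z up, the work surface at z = 0. Lengths are in m, angles in degrees, forces in N, time in s.
With the tool pointing down it reaches from about 0.425 to 0.875 m from the base axis. Payload 4.7 kg.
Tool frame: the origin (TCP) lies on the front face of the gripper's body, between the roots of the fingers; the fingertips stand 70 mm ahead of it and the grasp point (between the pads) lies 51 mm ahead of it; z points along the fingers, y is the direction in which the jaws open and shut (so a half turn about z gives the same grasp; the last joint's range is limited). The gripper opens to 87 mm and grips with 3 to 60 N. Pads are 19 mm wide; open, the fingers measure 117 mm over their backs; the gripper's body (75 mm by 190 mm) begins 51 mm behind the grasp point.
Start: joints at [-66.801, 18.392, -4.016, 83.108, 1.295, 78.541, -3.26], TCP at [0.248, 0.601, 0.292] pointing down, gripper open.
Joint ranges: [-163.93, 163.93], [-17.29, 119.83], [-79.2, 71.16], [3.27, 140.29], [-89.18, 269.18], [5.43, 117.66], [-154.24, 154.24]. Speed limits (degrees/s): [147.25, 147.25, 180, 180, 180, 180, 180].

## Interface

Orientations are given as [roll, pitch, yaw] about the fixed x, y, z axes, in that order (R = Rz(yaw) Ry(pitch) Rx(roll)).
In Python, from cell import env gives the robot as it stands.
- The arm moves only by the tool drive_tool, never from a script. Its argument "commands" is a list of rows, each a list of 7 numbers: the shift along the tool's x, y, z in cm, then the turn, a rotation vector about the tool's x, y, z in degrees, then the opening, from 0 (shut) to 1 (fully open). In form: [[tx, ty, tz, rx, ry, rz, hand], ...]. A call has 1 to 20 rows; each row shifts and turns the commanded pose from where the row before left it, along the tool's axes as they then stand; what a row does not reach is not made up. A row lasts 1/12 s, in which the tool goes at most 41.7 mm and 7.16 degrees, less where a joint would pass 70% of its speed; a pose out of reach is approached as far as the arm can. A call is refused whole if a number of a shift passes 4.17 or a number of a turn 7.16, either way. A call with a gripper value outside its range is refused whole. The fingers move at their own pace and stop on an object; "force" is the grip in N (left out, the last holds). Time passes only in rows, so rows that do not move let the fingers close. It gives the time, the measured TCP pose, the force and the opening at its end, in the units of the state.
- env.get_obs(): the state, without advancing time (a new reading comes with each control period).
- env.read_camera(name): name is "scene" or "side" or "wrist"; returns a dict with "img" (400x640x3 uint8, blue, green, red), "mtx" (3x3 intrinsics, pixels), "k1" (the pictures are not rectified: a ray, as slopes to the right and down, at radius r is drawn at 1 + k1 r^2 times it, then the intrinsics apply), "pose" (4x4, takes a point from camera to world coordinates). Camera axes: x right, y down, z forward; pixel columns grow to the right and rows downward; lengths in m; the calibration is good to about 2 mm. A picture is of the moment at which its call begins. There is no depth.
- env.sign_off(): hands the job in, once; it reports no verdict.
The state is a dict: "time_s": time; "qpos": joint angles; "joint_velocities": joint speeds; "effort": joint torques, N m; "tool_pos": TCP position; "tool_rot": TCP orientation; "force": force on the tool from outside, world axes, zero at the start; "wrist_torque": the same for the moment, N m; "grip_width": finger opening in m.
Only numpy, scipy, OpenCV 4.12 (cv2) and the standard library are available. Lean on these libraries where they do the work, as an engineer would, in place of code of your own. Each camera call takes 0.05 s, during which the arm holds its last target.

## Task

Swing the jig's clamp arm over the phone board until it rests against its stop pin, then turn the winged thumbscrew clockwise until it seats firmly, and back it off a quarter turn so that the board has room to expand when it is heated, keeping the arm at its stop. Finish still holding the wing between the fingers at that setting, so that I can nip up the little lock screw in the arm. Leave the board lying in its bed and everything else on the bench where it is.

Things in the scene. Friction and masses are not known exactly. Their poses are not given: they have to be found in the camera images.
- jig: the board jig, an aluminium base plate 210 x 170 mm bolted to the green mat (mat top 2 mm above the work surface). Origin: centre of its underside. Its x axis runs along the long side; z up. A grey bed with low rails, 125 mm long along x, is centred at x -20, y -35 mm in the jig's frame and holds the board; a steel pivot post for the clamp arm stands at x +30, y +60 mm. Thin upright stop pin, 8 mm thick and 58 mm high, at x +18, y +34 mm.
- board: bare phone logic board, dark green, 115 x 42 mm, 2 mm thick (4 mm at its metal covers), lying loose in the bed of the jig, its top 24 mm above the work surface. Origin: centre of its underside.
- clamp_arm (a joint): angle of the jig's clamp arm about its upright pivot, rad: 0 = closed, over the board and against the stop pin (it then points along the jig's -y); grows as the arm is swung out, counter-clockwise seen from above, up to 1.6. Starts swung out by 0.75 to 1.35. It stays where it is left (friction about 0.12 N m). The thumbscrew's axis is 95 mm from the pivot axis.
- clamp_pivot (a point): top centre of the arm's pivot bolt, 71 mm above the work surface. Its -y axis points along the arm from the pivot to the thumbscrew; z up.
- clamp_bar (a point): point on the top face of the arm's steel bar, 52 mm from the pivot, 64 mm above the work surface; the bar is 16 mm wide and 12 mm thick, with free space 25 mm or more beneath it. Axes as clamp_pivot.
- screw (a joint): turn of the thumbscrew in the arm's end, rad: 0 = seated, its steel collar hard down on the brass bush of the arm and the rubber pad on the board (a firm stop, it turns no further); grows as it is turned counter-clockwise seen from above, which raises screw and pad 3 mm a turn (right-hand thread). Starts at 2.8 to 5.2; upper stop at 7.0. Stays where it is left (friction about 0.05 N m). A quarter turn is 1.57.
- wing (a point): point on the thumbscrew's axis inside its black wing: a flat upright bar 40 mm wide (along this point's x axis), 10 mm thick (along y), 26 mm high, with this point 10 mm below its top and 16 mm above its lower edge. Below the wing only a slim hub (17 mm) and collar (19 mm), 10 mm high together, stand on the arm. When seated the point is 98 mm above the work surface. The screw rides on the swinging arm.
- spindle: the thumbscrew's spindle, which carries the rubber pad below the arm (12 mm across) and the wing above; it rises and falls with the screw. Origin: on the screw's axis, level with the mat when seated. It runs in the arm's round end boss, 28 mm across, 48 to 70 mm above the work surface; a small brass lock screw sticks out of the boss along the arm, to 119 mm from the pivot.
- tweezers: steel tweezers, 127 mm long, 14 mm wide, 6 mm thick, lying flat. Origin: centre of its underside, about mid-length. Bystander, to be left alone.
- driver: precision screwdriver, 137 mm long, 13 mm thick, lying flat. Origin: centre of its underside, about mid-length. Bystander, to be left alone.
- dish: round steel dish with small screws in it, 72 mm across, 20 mm high. Origin: centre of its underside. Bystander, to be left alone.
- phone: grey phone lying face down, 140 x 67 x 7 mm. Origin: centre of its underside. Bystander, to be left alone.
- tape: roll of amber tape lying flat, 70 mm across, 15 mm high. Origin: centre of its underside. Bystander, to be left alone.
- spool: solder spool standing on its end, 54 mm across, 43 mm high. Origin: centre of its underside. Bystander, to be left alone.
- jar: small white jar with a black lid, 44 mm across, 38 mm high. Origin: centre of its underside. Bystander, to be left alone.
- dispenser: white pump bottle with a steel dish on top, 68 mm across, 128 mm high. Origin: centre of its underside. Bystander, to be left alone.

How it is judged (in metres and radians):
On the way, in this order (a step that is already met when the one before it is completed fails the run):
1. the clamp arm is over the board, against its stop pin (value of joint clamp_arm below 0.06 rad), for 0.2 s.
2. the thumbscrew is seated, with the arm still over the board (value of joint screw below 0.06 rad and value of joint clamp_arm below 0.08 rad), for 0.2 s.
At the end, for the whole second after the job is handed in: The screw stands 70 to 110 degrees back from its seat, not turning; the arm is within 0.08 rad of its stop; the fingers hold the wing between them (over 4 N, grasp point within 27 mm of the wing's point); the board is within 6 mm of where it lay (value of joint screw between 1.22 and 1.92 rad and value of joint clamp_arm below 0.08 rad and velocity of joint screw between -0.1 and 0.1 rad/s and contact force between the fingers and spindle above 4 N and distance between the grasp point and wing below 0.027 m and distance of board from where it was at the start of the episode below 0.006 m); the arm keeps its last pose, push and grip.
It fails at once if the board is pulled or knocked out of its bed (10 mm) (distance of board from where it was at the start of the episode above 0.01 m).
It fails at once if something else on the bench is shifted by more than 25 mm (distance of any of tweezers, driver, dish, phone, tape, spool, jar, dispenser from where it was at the start of the episode above 0.025 m).
It also fails if it takes over 72 s, if anything falls off the work surface, if the arm or the gripper's body presses on something with over 40 N, if the wrist force passes 120 N, or if a joint passes its speed limit or range.

## Working session

There is one attempt and no reset: what is moved stays moved. The work goes in short steps, Python scripts to look and compute and a tool call to move; the robot and the scene stay as the last step left them, time stands still between calls to the robot, and variables do not carry over. Pictures are saved under pics/ and viewed, and the job is handed in when it is done.

Besides the shell and the picture viewer there is one more tool, called by a JSON object that holds its "op" and its "data". drive_tool: Moves the arm, as the interface text tells. Its arguments: {"type":"object","properties":{"commands":{"type":"array"},"force":{"type":"number"}},"required":["commands"]}

```bash
mkdir -p pics; ls; python3 - <<'E'
from cell import env
import cv2
o=env.get_obs()
for k,v in o.items(): print(k,v)
for n in ["scene","side","wrist"]:
    c=env.read_camera(n); cv2.imwrite(f"pics/{n}0.png",c["img"]); print(n,c["mtx"].tolist(),c["k1"],c["pose"].round(4).tolist())
E
```

```text
pics
time_s 0.0
qpos [-66.80218135  18.43882863  -4.01691909  83.17628673   1.29420847
  78.54115381  -3.25872088]
joint_velocities [-0.03910059  0.00536777 -0.05186016 -0.04914283  0.0328235   0.10281787
  0.01470559]
effort [-2.06433656e-04 -4.91289282e+01 -4.04192526e-01 -3.12523091e+01
 -6.39458187e-02  4.37100639e-02  1.68855240e-04]
tool_pos [0.24744897 0.60058746 0.29115206]
tool_rot [-1.79888939e+02  4.64435306e-03  1.57614404e+02]
force [ 0.81302641  0.04630707 -0.741988  ]
wrist_torque [ 0.01672083 -0.04188948 -0.05022456]
grip_width 0.08705384643654232
scene [[396.05794149123807, 0.0, 318.92171920753174], [0.0, 396.05794149123807, 199.36452076941265], [0.0, 0.0, 1.0]] -0.00791404731026467 [[-0.7374, 0.5819, -0.3429, 0.9934], [0.6754, 0.6358, -0.3735, 0.5282], [0.0007, -0.507, -0.8619, 1.2465], [0.0, 0.0, 0.0, 1.0]]
side [[415.4141484908416, 0.0, 318.43316768435346], [0.0, 415.4141484908416, 200.03637727218464], [0.0, 0.0, 1.0]] -0.10516951209606588 [[0.9355, -0.2308, 0.2675, 0.2213], [-0.3532, -0.6308, 0.6909, -0.7888], [0.0093, -0.7408, -0.6717, 0.8712], [0.0, 0.0, 0.0, 1.0]]
wrist [[334.3798508551461, 0.0, 315.5038444835981], [0.0, 334.3798508551461, 194.19032054232366], [0.0, 0.0, 1.0]] -0.06011748604200422 [[0.3805, 0.894, 0.2365, 0.1838], [0.9248, -0.3674, -0.0991, 0.6267], [-0.0017, 0.2564, -0.9666, 0.3831], [0.0, 0.0, 0.0, 1.0]]
```

View pics/scene0.png

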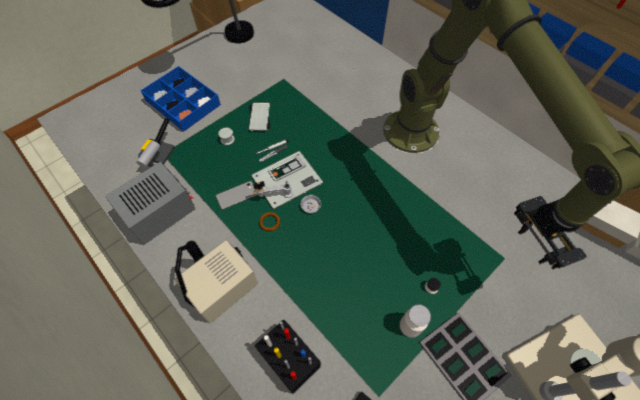

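View pics/side0.png

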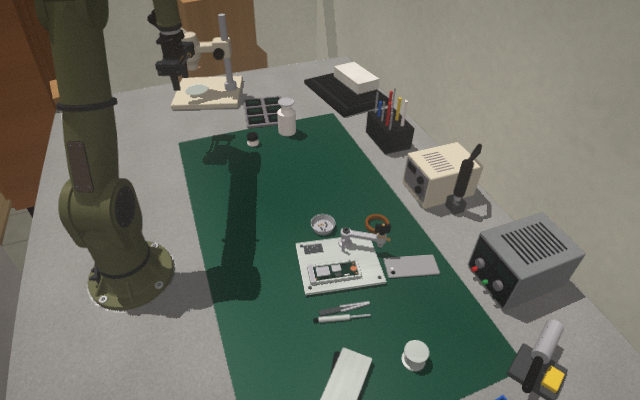

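View pics/wrist0.png

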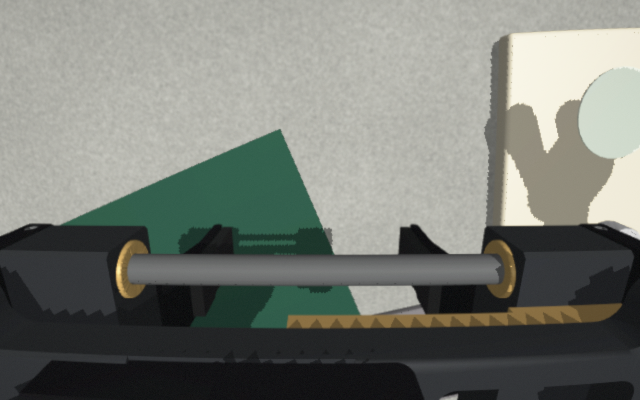

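The scene view shows the jig near (288,180), and the side view near (340,262). The clamp arm is swung out towards (380,233) in side. I'll zoom in.

```bash
cat > h.py <<'E'
import numpy as np, cv2
from cell import env
def cam(n): return env.read_camera(n)
def dist(c): return np.array([c["k1"],0,0,0,0.])
def ray(c,px):
    p=cv2.undistortPoints(np.array([[px]],float),c["mtx"],dist(c))[0,0]
    d=c["pose"][:3,:3]@np.array([p[0],p[1],1.]); return c["pose"][:3,3],d/np.linalg.norm(d)
def plane(c,px,z):
    o,d=ray(c,px); return o+d*(z-o[2])/d[2]
def tri(c1,p1,c2,p2):
    o1,d1=ray(c1,p1);o2,d2=ray(c2,p2)
    A=np.stack([d1,-d2],1); t=np.linalg.lstsq(A,o2-o1,rcond=None)[0]
    a=o1+t[0]*d1;b=o2+t[1]*d2; return (a+b)/2,np.linalg.norm(a-b)
def proj(c,P):
    T=np.linalg.inv(c["pose"]); P=np.atleast_2d(np.asarray(P,float))
    return cv2.projectPoints(P,cv2.Rodrigues(T[:3,:3])[0],T[:3,3],c["mtx"],dist(c))[0][:,0]
def crop(c,x0,y0,w,h,s,name):
    cv2.imwrite("pics/"+name,cv2.resize(c["img"][y0:y0+h,x0:x0+w],None,fx=s,fy=s,interpolation=cv2.INTER_CUBIC))
E
python3 - <<'E'
from h import *
crop(cam("scene"),210,130,130,100,6,"sc1.png")
crop(cam("side"),285,205,160,100,5,"si1.png")
E
```

```text
(no output)
```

View pics/sc1.png

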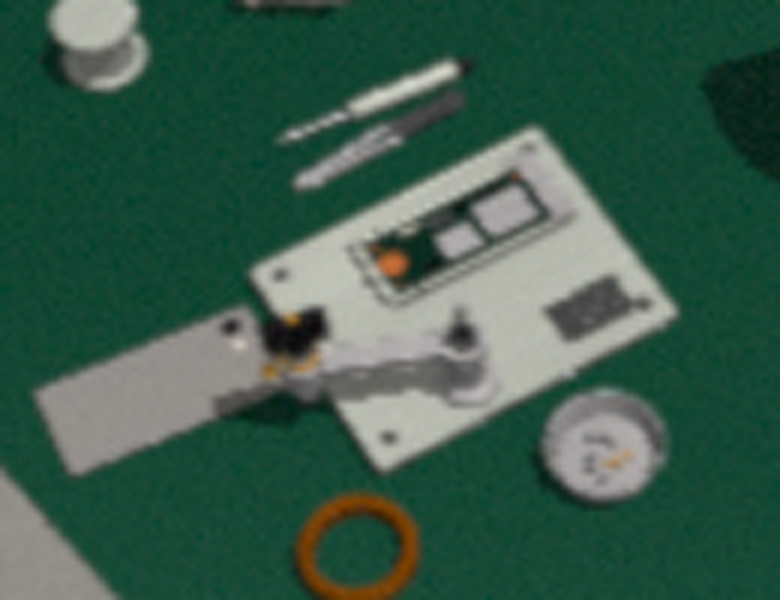

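View pics/si1.png

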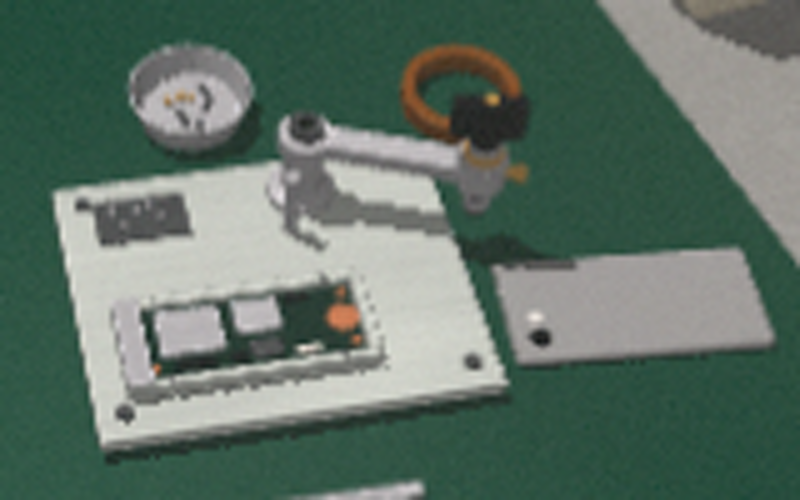

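```bash
python3 - <<'E'
from h import *
a=cam("scene");b=cam("side")
S=lambda x,y:(210+(x+.5)/6-.5,130+(y+.5)/6-.5)
D=lambda x,y:(285+(x+.5)/5-.5,205+(y+.5)/5-.5)
P={}
for n,s,d in [("A",(540,127),(103,445)),("B",(678,315),(55,192)),("D",(250,270),(508,383)),("pivot",(462,330),(306,124)),("wing",(293,335),(490,120)),("wingtop",(292,321),(491,100)),("lock",(268,372),(518,173)),("bcop",(393,263),(343,316))]:
    p,g=tri(a,S(*s),b,D(*d)); P[n]=p; print(n,p.round(4),round(g,4))
for n,z in [("A",.014),("B",.014),("C",.014),("D",.014)]:
    s=dict(A=(540,127),B=(678,315),C=(385,472),D=(250,270))[n]; print(n,plane(a,S(*s),z).round(4))
print("pivot sc/si",plane(a,S(462,330),.071),plane(b,D(306,124),.071))
for z in (.1,.105,.11):print("wing",plane(a,S(293,335),z),plane(b,D(490,120),z))
E
```

```text
A [ 0.4105 -0.2182  0.0145] 0.0002
B [ 0.442  -0.0511  0.014 ] 0.0019
D [ 0.6167 -0.2554  0.0149] 0.0023
pivot [ 0.5681 -0.1014  0.072 ] 0.0027
wing [ 0.6498 -0.1517  0.0948] 0.0037
wingtop [ 0.6488 -0.151   0.1093] 0.0035
lock [ 0.6658 -0.1624  0.0589] 0.0039
bcop [ 0.5514 -0.1934  0.0251] 0.0018
A [ 0.4103 -0.2186  0.014 ]
B [ 0.4429 -0.0515  0.014 ]
C [ 0.6466 -0.0875  0.014 ]
D [ 0.6174 -0.2566  0.014 ]
pivot sc/si [ 0.56896383 -0.10257988  0.071     ] [ 0.56740005 -0.09976932  0.071     ]
wing [ 0.65289006 -0.14965181  0.1       ] [ 0.64530796 -0.1551574   0.1       ]
wing [ 0.65437507 -0.14669563  0.105     ] [ 0.64255908 -0.15926565  0.105     ]
wing [ 0.65586009 -0.14373945  0.11      ] [ 0.63981021 -0.16337389  0.11      ]
```

Measurements hold up: plate sides come out near 210 and 170 mm, the pivot at z 72 mm, and the wing 95.5 mm from the pivot. That puts the jig yaw at about -10.3° and the arm at about 1.19 rad. Next I'll move above the wing for a wrist view.

{"op": "drive_tool", "data": {"commands": [[-2.75, -2.55, 0.17, 0, 0, 0, 1], [-2.75, -2.55, 0.17, 0, 0, 0, 1], [-2.75, -2.55, 0.17, 0, 0, 0, 1], [-2.75, -2.55, 0.17, 0, 0, 0, 1], [-2.75, -2.55, 0.17, 0, 0, 0, 1], [-2.75, -2.55, 0.17, 0, 0, 0, 1], [-2.75, -2.55, 0.17, 0, 0, 0, 1], [-2.75, -2.55, 0.17, 0, 0, 0, 1], [-2.75, -2.55, 0.17, 0, 0, 0, 1], [-2.75, -2.55, 0.17, 0, 0, 0, 1], [-2.75, -2.55, 0.17, 0, 0, 0, 1], [-2.75, -2.55, 0.17, 0, 0, 0, 1], [-2.75, -2.55, 0.17, 0, 0, 0, 1], [-2.75, -2.55, 0.17, 0, 0, 0, 1], [-2.75, -2.55, 0.17, 0, 0, 0, 1], [-2.75, -2.55, 0.17, 0, 0, 0, 1], [-2.75, -2.55, 0.17, 0, 0, 0, 1], [-2.75, -2.55, 0.17, 0, 0, 0, 1], [-2.75, -2.55, 0.17, 0, 0, 0, 1], [-2.75, -2.55, 0.17, 0, 0, 0, 1]]}}

```text
time_s: 2.02
tool_pos: [0.5624, -0.0817, 0.2586]
tool_rot: [180.0, 0.0, 157.6]
force: [0.4, -0.2, 1.0]
grip_width: 0.0868
```

{"op": "drive_tool", "data": {"commands": [[-2.75, -2.55, 0.17, 0, 0, 0, 1], [-2.75, -2.55, 0.17, 0, 0, 0, 1], [-2.75, -2.55, 0.17, 0, 0, 0, 1], [-2.75, -2.55, 0.17, 0, 0, 0, 1], [0, 0, 0, 0, 0, 7, 1], [0, 0, 0, 0, 0, 7, 1], [0, 0, 0, 0, 0, 7, 1], [0, 0, 0, 0, 0, 7, 1], [0, 0, 0, 0, 0, 7, 1], [0, 0, 0, 0, 0, 7, 1], [0, 0, 0, 0, 0, 7, 1], [0, 0, 0, 0, 0, 7, 1], [0, 0, 0, 0, 0, 7, 1], [0, 0, 0, 0, 0, 7, 1], [0, 0, 0, 0, 0, 7, 1], [0, 0, 0, 0, 0, 7, 1], [0, 0, 0, 0, 0, 0, 1], [0, 0, 0, 0, 0, 0, 1]]}}

```text
time_s: 3.52
tool_pos: [0.6249, -0.216, 0.2513]
tool_rot: [-180.0, 0.0, 73.8]
force: [0.7, 0.1, -0.2]
grip_width: 0.0873
```

```bash
python3 - <<'E'
from h import *
o=env.get_obs(); print(o["time_s"],o["qpos"].round(1),o["tool_pos"].round(4),o["tool_rot"].round(1))
c=cam("wrist"); cv2.imwrite("pics/w1.png",c["img"])
print(proj(c,[[.649,-.151,.105],[.569,-.101,.071]]))
E
```

```text
3.5167 [-20.4  27.5  51.   86.1 -21.6  76.7  16.2] [ 0.6249 -0.216   0.2513] [-180.     0.    73.8]
[[321.44139399 106.35528529]
 [204.34070784  72.98574269]]
```

View pics/w1.png

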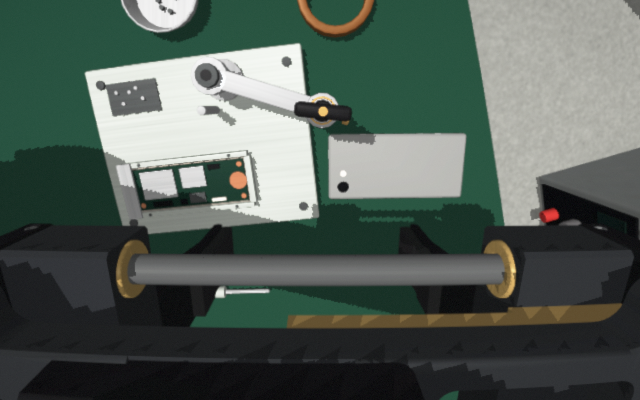

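The wrist view shows the black wing from about (296,107) to (351,116), centred on the brass dot at (323,111). The pivot bolt is at (207,75).

```bash
python3 - <<'E'
from h import *
c=cam("wrist"); im=c["img"]
x0,y0=280,85
sub=im[y0:135,x0:365]
m=(sub.max(2)<45).astype(np.uint8)
cnt=max(cv2.findContours(m,cv2.RETR_EXTERNAL,cv2.CHAIN_APPROX_NONE)[0],key=cv2.contourArea)
r=cv2.minAreaRect(cnt); box=cv2.boxPoints(r)+[x0,y0]; print(box.round(1).tolist())
W=np.array([plane(c,p,.109) for p in box]); print(W.round(4).tolist())
e=[W[1]-W[0],W[2]-W[1]]; e.sort(key=np.linalg.norm); print([np.linalg.norm(v).round(4) for v in e],np.degrees(np.arctan2(e[1][1],e[1][0])),W.mean(0))
print("brass",plane(c,(323,111),.110),"piv",plane(c,(207,75),.071))
crop(c,170,40,200,110,4,"w1z.png")
E
```

```text
[[294.5, 118.8], [295.4, 99.6], [351.5, 102.3], [350.6, 121.5]]
[[0.6289, -0.1539, 0.109], [0.6332, -0.1418, 0.109], [0.6693, -0.1541, 0.109], [0.6654, -0.1663, 0.109]]
[np.float64(0.0128), np.float64(0.0381)] -18.758659889673133 [ 0.64921093 -0.15401446  0.109     ]
brass [ 0.64910412 -0.15424991  0.11      ] piv [ 0.57048456 -0.10303759  0.071     ]
```

View pics/w1z.png

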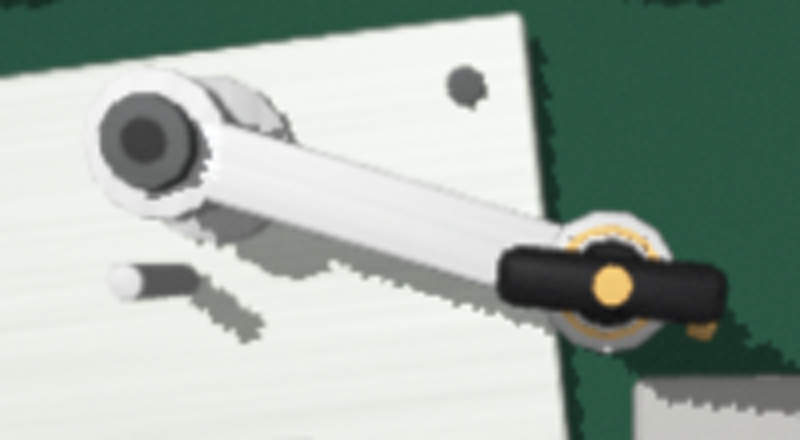

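{"op": "drive_tool", "data": {"commands": [[0, 0, 0, 0, 0, -6.7, 1], [0, 0, 0, 0, 0, -6.7, 1], [0, 0, 0, 0, 0, -6.7, 1], [0, 0, 0, 0, 0, -6.7, 1], [0, 0, 0, 0, 0, -6.7, 1], [0, 0, 0, 0, 0, -6.7, 1], [0, 0, 0, 0, 0, -6.7, 1], [0, 0, 0, 0, 0, -6.7, 1], [0, 0, 0, 0, 0, -6.7, 1], [0, 0, 0, 0, 0, -6.7, 1], [0, 0, 0, 0, 0, -6.7, 1], [0, 0, 0, 0, 0, -6.7, 1], [0, 0, 0, 0, 0, -6.7, 1], [0, 0, 0, 0, 0, -6.7, 1], [0.05, -2.2, 0, 0, 0, 0, 1], [0.05, -2.2, 0, 0, 0, 0, 1], [0.05, -2.25, 0, 0, 0, 0, 1], [0, 0, 0, 0, 0, 0, 1], [0, 0, 0, 0, 0, 0, 1]]}}

```text
time_s: 5.2
tool_pos: [0.6078, -0.2831, 0.2517]
tool_rot: [-180.0, 0.0, 167.3]
force: [-0.2, -0.1, -0.3]
grip_width: 0.0872
```

```bash
python3 - <<'E'
from h import *
o=env.get_obs(); print(o["time_s"],o["qpos"].round(1),o["tool_pos"].round(4),o["tool_rot"].round(1))
c=cam("side"); crop(c,260,120,200,150,4,"s2.png")
E
```

```text
5.2 [ -2.9  24.4  34.4  84.2 -14.   75.6 109.9] [ 0.6078 -0.2831  0.2517] [-180.     0.   167.3]
```

View pics/s2.png

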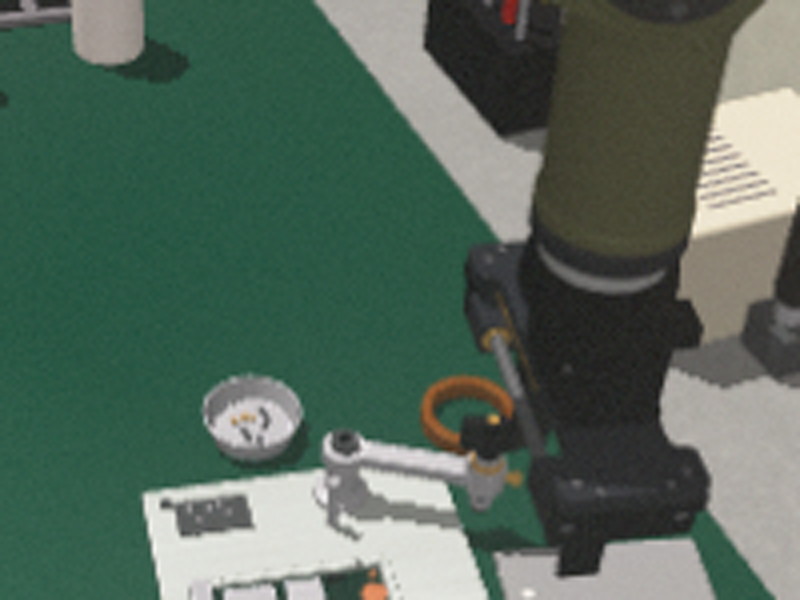

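The tool turned counter-clockwise: +rz is clockwise seen from above, and j7 is now at 110°. That suits the long clockwise travel to come, since a grasp at yaw 160 is the same grasp. Next I'll move over the wing, descend and grip.

{"op": "drive_tool", "data": {"commands": [[0, 0, 0, 0, 0, 3.6, 1], [0, 0, 0, 0, 0, 3.7, 1], [0.14, 3.4, 0, 0, 0, 0, 1], [0.14, 3.4, 0, 0, 0, 0, 1], [0.14, 3.4, 0, 0, 0, 0, 1], [0.14, 3.4, 0, 0, 0, 0, 1], [0, 0, 0, 0, 0, 0, 1], [0, 0, 2, 0, 0, 0, 1], [0, 0, 2, 0, 0, 0, 1], [0, 0, 1, 0, 0, 0, 1], [0, 0, 0, 0, 0, 0, 1], [0, 0, 0, 0, 0, 0, 1]]}}

```text
time_s: 6.25
tool_pos: [0.6497, -0.1503, 0.2012]
tool_rot: [180.0, -0.1, 160.2]
force: [0.8, 0.3, 1.1]
grip_width: 0.0871
```

```bash
python3 - <<'E'
from h import *
o=env.get_obs(); print(o["time_s"],o["qpos"].round(1),o["tool_pos"].round(4),o["tool_rot"].round(1))
crop(cam("side"),300,150,160,120,5,"s3.png")
crop(cam("scene"),210,110,130,100,6,"c3.png")
E
```

```text
6.25 [-13.8  25.9  32.6  88.  -14.5  70.4  91.3] [ 0.6497 -0.1503  0.2012] [ 1.800e+02 -1.000e-01  1.602e+02]
```

View pics/s3.png

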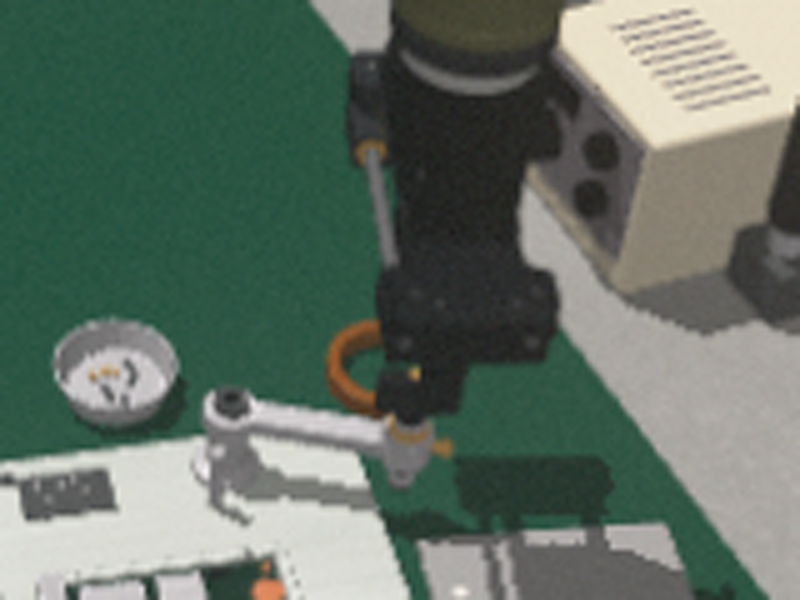

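View pics/c3.png

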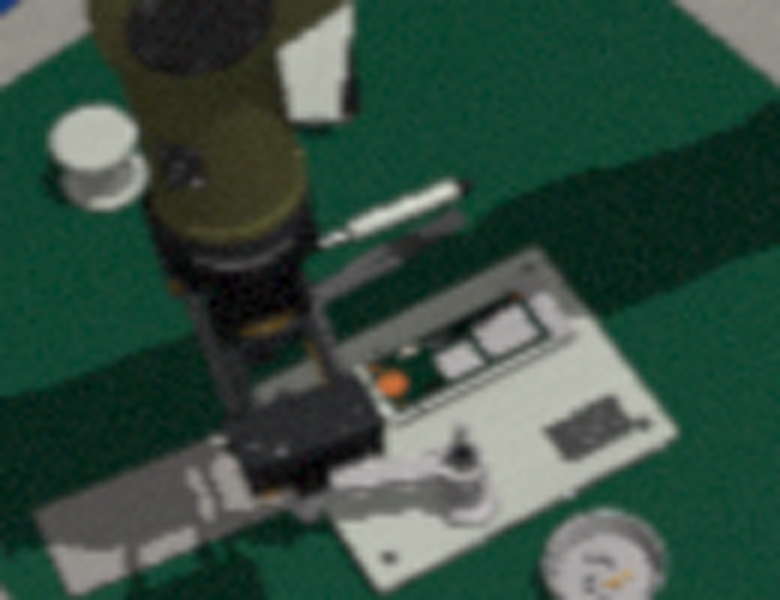

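Both views show the wing between the open fingers. I'll descend the remaining 4.8 cm and close.

{"op": "drive_tool", "data": {"commands": [[0, -0.35, 0, 0, 0, 0, 1], [0, 0, 1.6, 0, 0, 0, 1], [0, 0, 1.6, 0, 0, 0, 1], [0, 0, 1.6, 0, 0, 0, 1], [0, 0, 0, 0, 0, 0, 1], [0, 0, 0, 0, 0, 0, 0], [0, 0, 0, 0, 0, 0, 0], [0, 0, 0, 0, 0, 0, 0], [0, 0, 0, 0, 0, 0, 0], [0, 0, 0, 0, 0, 0, 0], [0, 0, 0, 0, 0, 0, 0], [0, 0, 0, 0, 0, 0, 0], [0, 0, 0, 0, 0, 0, 0]], "force": 20}}

```text
time_s: 7.43
tool_pos: [0.6487, -0.1543, 0.1536]
tool_rot: [180.0, 0.0, 160.1]
force: [-0.0, 0.6, -0.2]
grip_width: 0.0419
```

```bash
python3 - <<'E'
from h import *
o=env.get_obs(); print({k:np.round(v,4) for k,v in o.items() if k!="effort"})
crop(cam("side"),300,150,160,120,5,"s4.png")
E
```

```text
{'time_s': np.float64(7.4333), 'qpos': array([-12.9501,  28.284 ,  31.8643,  90.6412, -15.9452,  65.6439,
        92.5768]), 'joint_velocities': array([-0.0385,  0.0754, -0.0684,  0.0797, -0.0655, -0.0178,  0.0546]), 'tool_pos': array([ 0.6487, -0.1543,  0.1536]), 'tool_rot': array([1.799921e+02, 9.200000e-03, 1.601143e+02]), 'force': array([-0.048 ,  0.5602, -0.1787]), 'wrist_torque': array([-0.008 ,  0.0158,  0.0156]), 'grip_width': np.float64(0.0419)}
```

View pics/s4.png

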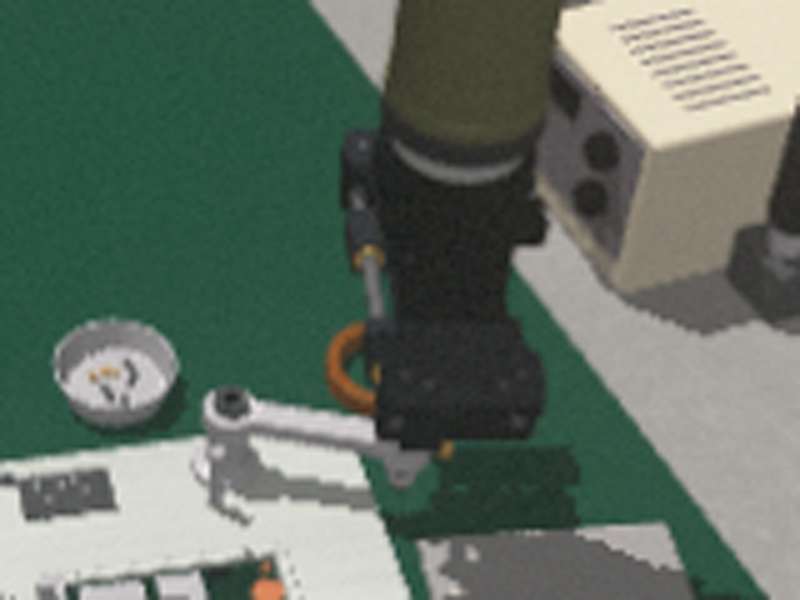

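The opening reads 42 mm, which is suspiciously near the wing's 40 mm width, but the fingers may simply still be closing. I'll wait a few rows.

{"op": "drive_tool", "data": {"commands": [[0, 0, 0, 0, 0, 0, 0], [0, 0, 0, 0, 0, 0, 0], [0, 0, 0, 0, 0, 0, 0], [0, 0, 0, 0, 0, 0, 0], [0, 0, 0, 0, 0, 0, 0], [0, 0, 0, 0, 0, 0, 0], [0, 0, 0, 0, 0, 0, 0], [0, 0, 0, 0, 0, 0, 0]], "force": 20}}

```text
time_s: 8.15
tool_pos: [0.6486, -0.1541, 0.1534]
tool_rot: [180.0, -0.0, 160.1]
force: [0.6, 1.1, 0.3]
grip_width: 0.0116
```

11.6 mm, so the wing is held. Because the tool turns with the arm, the tangent stays constant in tool axes. I'll swing 64° with equal rows.

{"op": "drive_tool", "data": {"commands": [[0.14, -0.51, 0, 0, 0, 3.2, 0], [0.14, -0.51, 0, 0, 0, 3.2, 0], [0.14, -0.51, 0, 0, 0, 3.2, 0], [0.14, -0.51, 0, 0, 0, 3.2, 0], [0.14, -0.51, 0, 0, 0, 3.2, 0], [0.14, -0.51, 0, 0, 0, 3.2, 0], [0.14, -0.51, 0, 0, 0, 3.2, 0], [0.14, -0.51, 0, 0, 0, 3.2, 0]], "force": 20}}

```text
time_s: 8.82
tool_pos: [0.6185, -0.1832, 0.1535]
tool_rot: [180.0, 0.0, 134.4]
force: [1.2, 0.4, -1.0]
grip_width: 0.011
```

```bash
python3 - <<'E'
from h import *
o=env.get_obs(); print({k:np.round(v,4) for k,v in o.items() if k!="effort"})
p=o["tool_pos"][:2]-[.570,-.102]; print(np.hypot(*p),np.degrees(np.arctan2(p[1],p[0])))
crop(cam("side"),300,150,160,120,5,"s5.png")
E
```

```text
{'time_s': np.float64(8.8167), 'qpos': array([-15.1399,  26.9541,  37.8598,  94.2473, -17.9126,  64.9247,
        71.7328]), 'joint_velocities': array([ -4.4692,  -2.9481,   9.1898,   6.732 ,  -2.2228,  -1.377 ,
       -31.7166]), 'tool_pos': array([ 0.6185, -0.1832,  0.1535]), 'tool_rot': array([1.799524e+02, 4.470000e-02, 1.343716e+02]), 'force': array([ 1.1771,  0.3843, -0.9833]), 'wrist_torque': array([ 0.0906, -0.3277, -0.008 ]), 'grip_width': np.float64(0.011)}
0.0945546468988256 -59.13875369300427
```

View pics/s5.png

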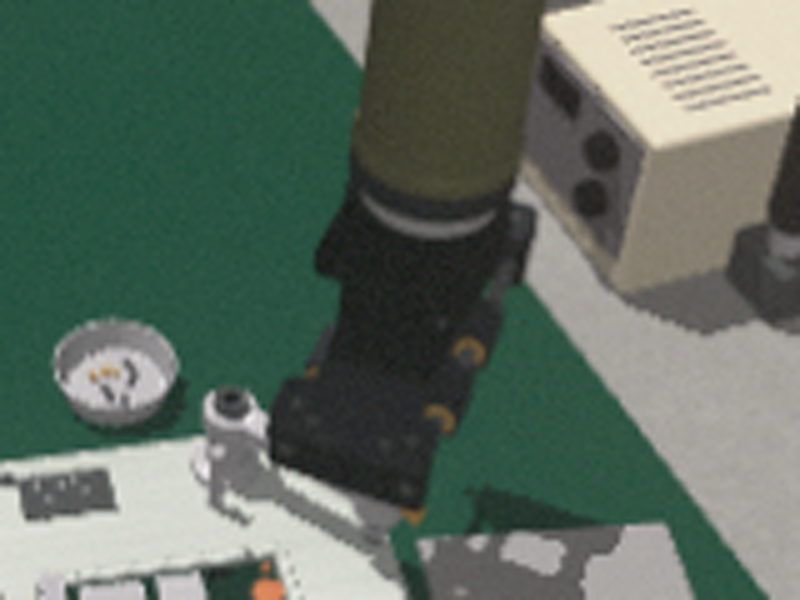

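The arm follows on the arc (radius 94.5 mm, now at -59°). I'll carry on to just short of the stop.

{"op": "drive_tool", "data": {"commands": [[0.14, -0.51, 0, 0, 0, 3.2, 0], [0.14, -0.51, 0, 0, 0, 3.2, 0], [0.14, -0.51, 0, 0, 0, 3.2, 0], [0.14, -0.51, 0, 0, 0, 3.2, 0], [0.14, -0.51, 0, 0, 0, 3.2, 0], [0.14, -0.51, 0, 0, 0, 3.2, 0], [0.14, -0.51, 0, 0, 0, 3.2, 0], [0.14, -0.51, 0, 0, 0, 3.2, 0], [0.14, -0.51, 0, 0, 0, 3.2, 0], [0.14, -0.51, 0, 0, 0, 3.2, 0], [0.07, -0.26, 0, 0, 0, 1.6, 0], [0, 0, 0, 0, 0, 0, 0]], "force": 20}}

```text
time_s: 9.87
tool_pos: [0.5646, -0.197, 0.1535]
tool_rot: [-180.0, 0.0, 100.9]
force: [-1.0, -1.4, -2.3]
grip_width: 0.0112
```

```bash
python3 - <<'E'
from h import *
o=env.get_obs(); print({k:np.round(v,4) for k,v in o.items() if k!="effort"})
p=o["tool_pos"][:2]-[.570,-.102]; print(np.hypot(*p),np.degrees(np.arctan2(p[1],p[0])))
E
```

```text
{'time_s': np.float64(9.8667), 'qpos': array([-21.1911,  23.1919,  46.4474, 101.4472, -18.5765,  63.3362,
        42.3111]), 'joint_velocities': array([ 0.4373,  0.4624, -0.7588, -0.5656,  0.0367,  0.2881,  2.3758]), 'tool_pos': array([ 0.5646, -0.197 ,  0.1535]), 'tool_rot': array([-1.799912e+02,  4.580000e-02,  1.008967e+02]), 'force': array([-1.0421, -1.3677, -2.3498]), 'wrist_torque': array([-0.3992,  0.097 , -0.0056]), 'grip_width': np.float64(0.0112)}
0.09520068516094293 -93.25929533728622
```

{"op": "drive_tool", "data": {"commands": [[0.04, -0.16, 0, 0, 0, 1, 0], [0.04, -0.16, 0, 0, 0, 1, 0], [0.04, -0.16, 0, 0, 0, 1, 0], [0.04, -0.16, 0, 0, 0, 1, 0], [0.04, -0.16, 0, 0, 0, 1, 0], [0, 0, 0, 0, 0, 0, 0]]}}

```text
time_s: 10.37
tool_pos: [0.5564, -0.1961, 0.1535]
tool_rot: [-180.0, 0.0, 95.8]
force: [-0.4, -2.5, -1.4]
grip_width: 0.0115
```

{"op": "drive_tool", "data": {"commands": [[0.04, -0.16, 0, 0, 0, 1, 0], [0, 0, 0, 0, 0, 0, 0]]}}

```text
time_s: 10.53
tool_pos: [0.5548, -0.1958, 0.1535]
tool_rot: [-180.0, 0.0, 94.8]
force: [0.2, -3.6, -1.4]
grip_width: 0.0115
```

{"op": "drive_tool", "data": {"commands": [[0.04, -0.16, 0, 0, 0, 1, 0], [0, 0, 0, 0, 0, 0, 0]]}}

```text
time_s: 10.7
tool_pos: [0.5532, -0.1955, 0.1535]
tool_rot: [-180.0, 0.0, 93.8]
force: [-0.0, -3.7, -0.9]
grip_width: 0.0113
```

{"op": "drive_tool", "data": {"commands": [[-0.03, -0.16, 0, 0, 0, 1, 0], [0, 0, 0, 0, 0, 0, 0]]}}

```text
time_s: 10.87
tool_pos: [0.5518, -0.1955, 0.1535]
tool_rot: [-180.0, -0.0, 92.8]
force: [1.2, -1.9, -1.1]
grip_width: 0.0112
```

{"op": "drive_tool", "data": {"commands": [[-0.03, -0.16, 0, 0, 0, 1, 0], [0, 0, 0, 0, 0, 0, 0]]}}

```text
time_s: 11.03
tool_pos: [0.551, -0.1955, 0.1536]
tool_rot: [179.9, -0.0, 91.9]
force: [2.0, -2.4, -3.4]
grip_width: 0.0114
```

{"op": "drive_tool", "data": {"commands": [[-0.03, -0.16, 0, 0, 0, 1, 0], [0, 0, 0, 0, 0, 0, 0]]}}

```text
time_s: 11.2
tool_pos: [0.5503, -0.1956, 0.1537]
tool_rot: [179.8, -0.0, 90.9]
force: [6.7, -1.4, -5.5]
grip_width: 0.0114
```

```bash
python3 - <<'E'
from h import *
crop(cam("side"),290,180,130,100,6,"s6.png")
c=cam("wrist"); cv2.imwrite("pics/w6.png",c["img"])
E
```

```text
(no output)
```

View pics/s6.png

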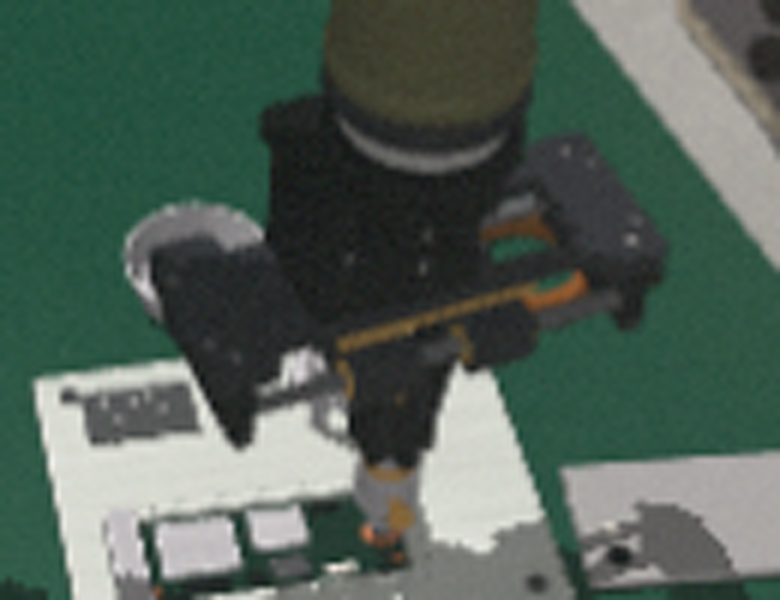

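View pics/w6.png

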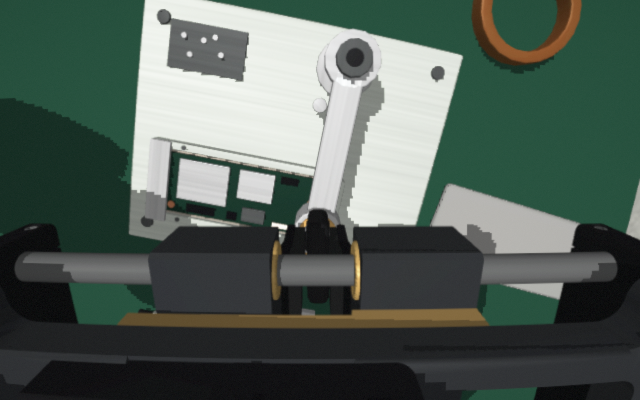

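The arm is against the pin at (320,104) in the wrist view, with 6.7 N of push back. Next I'll turn clockwise about the tool axis, sinking slightly with the thread.

{"op": "drive_tool", "data": {"commands": [[0, 0, 0.005, 0, 0, 6, 0], [0, 0, 0.005, 0, 0, 6, 0], [0, 0, 0.005, 0, 0, 6, 0], [0, 0, 0.005, 0, 0, 6, 0], [0, 0, 0.005, 0, 0, 6, 0], [0, 0, 0, 0, 0, 0, 0]], "force": 30}}

```text
time_s: 11.8
tool_pos: [0.5506, -0.1956, 0.1537]
tool_rot: [179.8, -0.1, 60.7]
force: [4.1, -1.1, -2.5]
grip_width: 0.0097
```

```bash
cat > st.py <<'E'
from h import *
o=env.get_obs(); print({k:np.round(v,4) for k,v in o.items() if k not in("effort","joint_velocities")})
E
python3 st.py
```

```text
{'time_s': np.float64(11.8), 'qpos': array([-28.1698,  24.1808,  55.3385, 103.7153, -22.2   ,  63.5504,
         5.574 ]), 'tool_pos': array([ 0.5506, -0.1956,  0.1537]), 'tool_rot': array([ 1.798105e+02, -9.930000e-02,  6.067260e+01]), 'force': array([ 4.1446, -1.1007, -2.5458]), 'wrist_torque': array([-0.4248, -1.2074, -0.0787]), 'grip_width': np.float64(0.0097)}
```

{"op": "drive_tool", "data": {"commands": [[0, 0, 0.005, 0, 0, 6, 0], [0, 0, 0.005, 0, 0, 6, 0], [0, 0, 0.005, 0, 0, 6, 0], [0, 0, 0.005, 0, 0, 6, 0], [0, 0, 0.005, 0, 0, 6, 0], [0, 0, 0, 0, 0, 0, 0]]}}

```text
time_s: 12.3
tool_pos: [0.5505, -0.1956, 0.1535]
tool_rot: [179.9, -0.2, 30.8]
force: [5.0, -0.8, -1.2]
grip_width: 0.0096
```

```bash
python3 st.py
```

```text
{'time_s': np.float64(12.3), 'qpos': array([-32.4565,  27.3177,  61.8233, 103.832 , -26.6331,  64.8431,
       -20.7928]), 'tool_pos': array([ 0.5505, -0.1956,  0.1535]), 'tool_rot': array([ 1.799043e+02, -1.523000e-01,  3.078800e+01]), 'force': array([ 4.9822, -0.773 , -1.2337]), 'wrist_torque': array([-0.3645, -1.2817, -0.0817]), 'grip_width': np.float64(0.0096)}
```

{"op": "drive_tool", "data": {"commands": [[0, 0, 0.005, 0, 0, 6, 0], [0, 0, 0.005, 0, 0, 6, 0], [0, 0, 0.005, 0, 0, 6, 0], [0, 0, 0.005, 0, 0, 6, 0], [0, 0, 0, 0, 0, 0, 0]]}}

```text
time_s: 12.72
tool_pos: [0.5503, -0.1955, 0.1532]
tool_rot: [-180.0, -0.2, 7.0]
force: [5.2, -0.1, -0.5]
grip_width: 0.0095
```

```bash
python3 st.py
```

```text
{'time_s': np.float64(12.7167), 'qpos': array([-35.1098,  30.0789,  66.3191, 103.902 , -30.2351,  66.1124,
       -41.819 ]), 'tool_pos': array([ 0.5503, -0.1955,  0.1532]), 'tool_rot': array([-1.799972e+02, -1.565000e-01,  6.953700e+00]), 'force': array([ 5.1975, -0.0747, -0.4868]), 'wrist_torque': array([-0.2096, -1.2156, -0.0878]), 'grip_width': np.float64(0.0095)}
```

j3 is near 66° of its 71° limit, so I'll regrip: open, turn back 180° and close.

{"op": "drive_tool", "data": {"commands": [[0, 0, 0, 0, 0, 0, 0.7], [0, 0, 0, 0, 0, 0, 0.7], [0, 0, 0, 0, 0, 0, 0.7], [0, 0, 0, 0, 0, 0, 0.7], [0, 0, 0, 0, 0, 0, 0.7], [0, 0, 0, 0, 0, 0, 0.7], [0, 0, 0, 0, 0, 0, 0.7], [0, 0, 0, 0, 0, 0, 0.7], [0, 0, 0, 0, 0, 0, 0.7], [0, 0, 0, 0, 0, 0, 0.7]]}}

```text
time_s: 13.55
tool_pos: [0.5487, -0.1963, 0.1527]
tool_rot: [-180.0, 0.0, 6.9]
force: [1.0, -0.0, -0.3]
grip_width: 0.0597
```

```bash
python3 st.py; python3 - <<'E'
from h import *
crop(cam("side"),290,180,130,100,6,"s7.png")
E
```

```text
{'time_s': np.float64(13.55), 'qpos': array([-35.0566,  30.0748,  66.333 , 103.9916, -30.1221,  66.1595,
       -41.7913]), 'tool_pos': array([ 0.5487, -0.1963,  0.1527]), 'tool_rot': array([-1.799895e+02,  1.020000e-02,  6.920700e+00]), 'force': array([ 0.9593, -0.0343, -0.3108]), 'wrist_torque': array([-0.0402,  0.1222, -0.0441]), 'grip_width': np.float64(0.0597)}
```

View pics/s7.png

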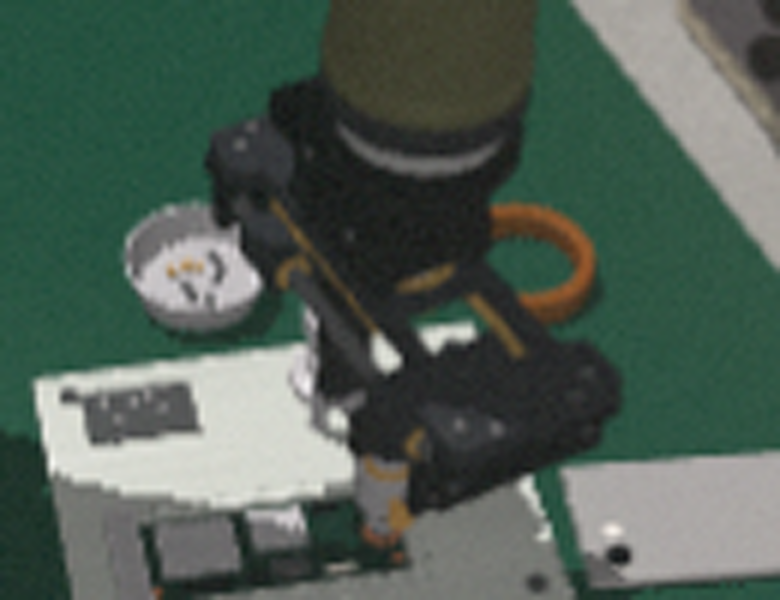

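The wing stayed in place, with the boss still over the board. Now the turn back, 30 × 6°.

{"op": "drive_tool", "data": {"commands": [[0, 0, 0, 0, 0, -6, 0.7], [0, 0, 0, 0, 0, -6, 0.7], [0, 0, 0, 0, 0, -6, 0.7], [0, 0, 0, 0, 0, -6, 0.7], [0, 0, 0, 0, 0, -6, 0.7], [0, 0, 0, 0, 0, -6, 0.7], [0, 0, 0, 0, 0, -6, 0.7], [0, 0, 0, 0, 0, -6, 0.7], [0, 0, 0, 0, 0, -6, 0.7], [0, 0, 0, 0, 0, -6, 0.7], [0, 0, 0, 0, 0, -6, 0.7], [0, 0, 0, 0, 0, -6, 0.7], [0, 0, 0, 0, 0, -6, 0.7], [0, 0, 0, 0, 0, -6, 0.7], [0, 0, 0, 0, 0, -6, 0.7], [0, 0, 0, 0, 0, -6, 0.7], [0, 0, 0, 0, 0, -6, 0.7], [0, 0, 0, 0, 0, -6, 0.7], [0, 0, 0, 0, 0, -6, 0.7], [0, 0, 0, 0, 0, -6, 0.7]]}}

```text
time_s: 15.27
tool_pos: [0.5487, -0.1965, 0.1527]
tool_rot: [-180.0, -0.0, 127.2]
force: [0.0, -0.0, 0.2]
grip_width: 0.0613
```

{"op": "drive_tool", "data": {"commands": [[0, 0, 0, 0, 0, -6, 0.7], [0, 0, 0, 0, 0, -6, 0.7], [0, 0, 0, 0, 0, -6, 0.7], [0, 0, 0, 0, 0, -6, 0.7], [0, 0, 0, 0, 0, -6, 0.7], [0, 0, 0, 0, 0, -6, 0.7], [0, 0, 0, 0, 0, -6, 0.7], [0, 0, 0, 0, 0, -6, 0.7], [0, 0, 0, 0, 0, -6, 0.7], [0, 0, 0, 0, 0, -6, 0.7], [0, 0, 0, 0, 0, 0, 0.7], [0, 0, 0, 0, 0, 0, 0.7]]}}

```text
time_s: 16.27
tool_pos: [0.5487, -0.1965, 0.1528]
tool_rot: [180.0, 0.0, -173.3]
force: [-0.5, 0.2, -0.3]
grip_width: 0.0609
```

```bash
python3 st.py; python3 - <<'E'
from h import *
c=cam("wrist"); cv2.imwrite("pics/w8.png",c["img"])
E
```

```text
{'time_s': np.float64(16.2667), 'qpos': array([ -9.1584,  18.0025,  30.8932, 103.2545, -10.4037,  61.5638,
       122.2047]), 'tool_pos': array([ 0.5487, -0.1965,  0.1528]), 'tool_rot': array([ 1.799939e+02,  2.400000e-03, -1.732749e+02]), 'force': array([-0.472 ,  0.1827, -0.3109]), 'wrist_torque': array([0.0424, 0.0276, 0.0005]), 'grip_width': np.float64(0.0609)}
```

View pics/w8.png

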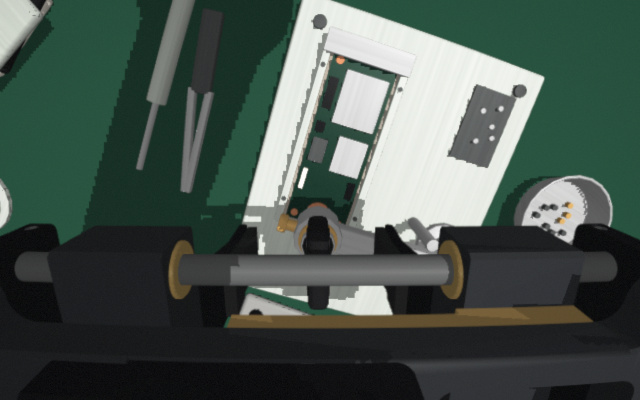

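The wing at (318,262) lies upright and centred between the open fingers. I'll recentre, close at 30 N, then restore the light push towards the stop.

{"op": "drive_tool", "data": {"commands": [[-0.16, 0.08, 0, 0, 0, 0, 0.7], [0, 0, 0, 0, 0, 0, 0], [0, 0, 0, 0, 0, 0, 0], [0, 0, 0, 0, 0, 0, 0], [0, 0, 0, 0, 0, 0, 0], [0, 0, 0, 0, 0, 0, 0], [0, 0, 0, 0, 0, 0, 0], [0, 0, 0, 0, 0, 0, 0], [0, 0, 0, 0, 0, 0, 0], [0, 0, 0, 0, 0, 0, 0], [0, 0, 0, 0, 0, 0, 0], [0, 0, 0, 0, 0, 0, 0], [0, 0, 0, 0, 0, 0, 0], [0.12, 0, 0, 0, 0, 0, 0], [0, 0, 0, 0, 0, 0, 0]], "force": 30}}

```text
time_s: 17.57
tool_pos: [0.5499, -0.1953, 0.1531]
tool_rot: [-180.0, 0.1, -173.1]
force: [1.6, 0.5, 1.1]
grip_width: 0.0095
```

```bash
python3 st.py
```

```text
{'time_s': np.float64(17.5667), 'qpos': array([ -9.2472,  17.9801,  30.8366, 103.2313, -10.4277,  61.4822,
       122.2663]), 'tool_pos': array([ 0.5499, -0.1953,  0.1531]), 'tool_rot': array([-1.799883e+02,  1.248000e-01, -1.730784e+02]), 'force': array([1.6298, 0.4707, 1.0659]), 'wrist_torque': array([ 0.2058, -0.4894,  0.0621]), 'grip_width': np.float64(0.0095)}
```

{"op": "drive_tool", "data": {"commands": [[0, 0, 0.005, 0, 0, 6, 0], [0, 0, 0.005, 0, 0, 6, 0], [0, 0, 0.005, 0, 0, 6, 0], [0, 0, 0.005, 0, 0, 6, 0], [0, 0, 0.005, 0, 0, 6, 0], [0, 0, 0.005, 0, 0, 6, 0], [0, 0, 0.005, 0, 0, 6, 0], [0, 0, 0.005, 0, 0, 6, 0], [0, 0, 0.005, 0, 0, 6, 0], [0, 0, 0.005, 0, 0, 6, 0], [0, 0, 0, 0, 0, 0, 0]]}}

```text
time_s: 18.48
tool_pos: [0.5504, -0.1945, 0.1526]
tool_rot: [179.9, 0.1, 126.8]
force: [2.9, 2.8, 1.8]
grip_width: 0.0097
```

```bash
python3 st.py
```

```text
{'time_s': np.float64(18.4833), 'qpos': array([-17.534 ,  19.8321,  41.0063, 103.4928, -14.7049,  61.9638,
        65.5666]), 'tool_pos': array([ 0.5504, -0.1945,  0.1526]), 'tool_rot': array([1.798678e+02, 5.320000e-02, 1.268145e+02]), 'force': array([2.8682, 2.7636, 1.7795]), 'wrist_torque': array([ 0.5756, -0.8455, -0.051 ]), 'grip_width': np.float64(0.0097)}
```

{"op": "drive_tool", "data": {"commands": [[0, 0, 0.005, 0, 0, 5, 0], [0, 0, 0.005, 0, 0, 5, 0], [0, 0, 0.005, 0, 0, 5, 0], [0, 0, 0, 0, 0, 0, 0]]}}

```text
time_s: 18.82
tool_pos: [0.5505, -0.1944, 0.1525]
tool_rot: [179.8, 0.0, 112.0]
force: [4.5, 3.4, 0.3]
grip_width: 0.0099
```

```bash
python3 st.py
```

```text
{'time_s': np.float64(18.8167), 'qpos': array([-19.6629,  20.4868,  43.7238, 103.5569, -15.9903,  62.1463,
        51.7938]), 'tool_pos': array([ 0.5505, -0.1944,  0.1525]), 'tool_rot': array([1.798408e+02, 1.860000e-02, 1.120047e+02]), 'force': array([4.4966, 3.4135, 0.2748]), 'wrist_torque': array([ 0.7113, -1.1525,  0.0212]), 'grip_width': np.float64(0.0099)}
```

{"op": "drive_tool", "data": {"commands": [[0, 0, 0.005, 0, 0, 5, 0], [0, 0, 0.005, 0, 0, 5, 0], [0, 0, 0.005, 0, 0, 5, 0], [0, 0, 0, 0, 0, 0, 0]]}}

```text
time_s: 19.15
tool_pos: [0.5507, -0.1944, 0.1523]
tool_rot: [179.8, -0.0, 97.0]
force: [4.5, 3.4, 0.6]
grip_width: 0.0102
```

```bash
python3 st.py
```

```text
{'time_s': np.float64(19.15), 'qpos': array([-21.8523,  21.2633,  46.5771, 103.6202, -17.423 ,  62.3671,
        37.9849]), 'tool_pos': array([ 0.5507, -0.1944,  0.1523]), 'tool_rot': array([ 1.798128e+02, -2.140000e-02,  9.703940e+01]), 'force': array([4.5207, 3.4262, 0.6082]), 'wrist_torque': array([ 0.755 , -1.262 , -0.0308]), 'grip_width': np.float64(0.0102)}
```

{"op": "drive_tool", "data": {"commands": [[0, 0, 0.005, 0, 0, 5, 0], [0, 0, 0.005, 0, 0, 5, 0], [0, 0, 0.005, 0, 0, 5, 0], [0, 0, 0, 0, 0, 0, 0]]}}

```text
time_s: 19.48
tool_pos: [0.551, -0.1944, 0.1523]
tool_rot: [179.8, -0.1, 82.0]
force: [5.1, 2.6, 0.1]
grip_width: 0.0097
```

```bash
python3 st.py
```

```text
{'time_s': np.float64(19.4833), 'qpos': array([-24.0822,  22.1846,  49.547 , 103.676 , -19.0071,  62.6484,
        24.2582]), 'tool_pos': array([ 0.551 , -0.1944,  0.1523]), 'tool_rot': array([ 1.797957e+02, -6.510000e-02,  8.204110e+01]), 'force': array([5.1391, 2.6472, 0.1251]), 'wrist_torque': array([ 0.6934, -1.4083, -0.0545]), 'grip_width': np.float64(0.0097)}
```

{"op": "drive_tool", "data": {"commands": [[0, 0, 0.005, 0, 0, 5, 0], [0, 0, 0.005, 0, 0, 5, 0], [0, 0, 0.005, 0, 0, 5, 0], [0, 0, 0, 0, 0, 0, 0]]}}

```text
time_s: 19.82
tool_pos: [0.5511, -0.1945, 0.1521]
tool_rot: [179.8, -0.1, 67.0]
force: [5.1, 2.5, 0.4]
grip_width: 0.0097
```

```bash
python3 st.py
```

```text
{'time_s': np.float64(19.8167), 'qpos': array([-26.3258,  23.2718,  52.6237, 103.7351, -20.7618,  63.0043,
        10.6712]), 'tool_pos': array([ 0.5511, -0.1945,  0.1521]), 'tool_rot': array([ 1.797944e+02, -1.109000e-01,  6.704630e+01]), 'force': array([5.1265, 2.4885, 0.3823]), 'wrist_torque': array([ 0.6341, -1.4882, -0.0173]), 'grip_width': np.float64(0.0097)}
```

{"op": "drive_tool", "data": {"commands": [[0, 0, 0.005, 0, 0, 5, 0], [0, 0, 0.005, 0, 0, 5, 0], [0, 0, 0.005, 0, 0, 5, 0], [0, 0, 0, 0, 0, 0, 0]]}}

```text
time_s: 20.15
tool_pos: [0.5513, -0.1946, 0.152]
tool_rot: [179.8, -0.2, 52.0]
force: [6.5, 2.8, -1.3]
grip_width: 0.0096
```

```bash
python3 st.py
```

```text
{'time_s': np.float64(20.15), 'qpos': array([-28.5563,  24.5548,  55.7986, 103.788 , -22.718 ,  63.4572,
        -2.7644]), 'tool_pos': array([ 0.5513, -0.1946,  0.152 ]), 'tool_rot': array([ 1.798008e+02, -1.596000e-01,  5.204710e+01]), 'force': array([ 6.4731,  2.7643, -1.3217]), 'wrist_torque': array([ 0.5594, -1.5648, -0.0558]), 'grip_width': np.float64(0.0096)}
```

{"op": "drive_tool", "data": {"commands": [[0, 0, 0.005, 0, 0, 5, 0], [0, 0, 0.005, 0, 0, 5, 0], [0, 0, 0.005, 0, 0, 5, 0], [0, 0, 0, 0, 0, 0, 0]]}}

```text
time_s: 20.48
tool_pos: [0.5514, -0.1948, 0.1519]
tool_rot: [179.8, -0.2, 37.0]
force: [6.5, 2.5, -0.2]
grip_width: 0.0098
```

```bash
python3 st.py
```

```text
{'time_s': np.float64(20.4833), 'qpos': array([-30.7333,  26.0658,  59.0464, 103.8416, -24.8892,  64.0329,
       -16.0382]), 'tool_pos': array([ 0.5514, -0.1948,  0.1519]), 'tool_rot': array([179.825 ,  -0.1992,  37.0428]), 'force': array([ 6.4655,  2.536 , -0.2116]), 'wrist_torque': array([ 0.4634, -1.6598, -0.0721]), 'grip_width': np.float64(0.0098)}
```

{"op": "drive_tool", "data": {"commands": [[0, 0, 0.005, 0, 0, 5, 0], [0, 0, 0.005, 0, 0, 5, 0], [0, 0, 0.005, 0, 0, 5, 0], [0, 0, 0, 0, 0, 0, 0]]}}

```text
time_s: 20.82
tool_pos: [0.5515, -0.195, 0.1518]
tool_rot: [179.9, -0.2, 22.0]
force: [6.6, 2.1, -0.5]
grip_width: 0.0101
```

```bash
python3 st.py
```

```text
{'time_s': np.float64(20.8167), 'qpos': array([-32.8146,  27.821 ,  62.336 , 103.8897, -27.2873,  64.7554,
       -29.1511]), 'tool_pos': array([ 0.5515, -0.195 ,  0.1518]), 'tool_rot': array([179.8555,  -0.2379,  22.0333]), 'force': array([ 6.5515,  2.0871, -0.4969]), 'wrist_torque': array([ 0.3835, -1.7233,  0.0498]), 'grip_width': np.float64(0.0101)}
```

{"op": "drive_tool", "data": {"commands": [[0, 0, 0.005, 0, 0, 5, 0], [0, 0, 0.005, 0, 0, 5, 0], [0, 0, 0.005, 0, 0, 5, 0], [0, 0, 0, 0, 0, 0, 0]]}}

```text
time_s: 21.15
tool_pos: [0.5515, -0.1952, 0.1517]
tool_rot: [179.9, -0.3, 7.0]
force: [8.0, 1.2, -0.5]
grip_width: 0.0095
```

```bash
python3 st.py;  python3 - <<'E'
from h import *
crop(cam("side"),290,180,130,100,6,"s9.png")
E
```

```text
{'time_s': np.float64(21.15), 'qpos': array([-34.578 ,  29.64  ,  65.3198, 103.9258, -29.6591,  65.5661,
       -42.2984]), 'tool_pos': array([ 0.5515, -0.1952,  0.1517]), 'tool_rot': array([179.9031,  -0.2707,   7.0315]), 'force': array([ 8.0325,  1.197 , -0.5166]), 'wrist_torque': array([ 0.244 , -1.6655, -0.0533]), 'grip_width': np.float64(0.0095)}
```

View pics/s9.png

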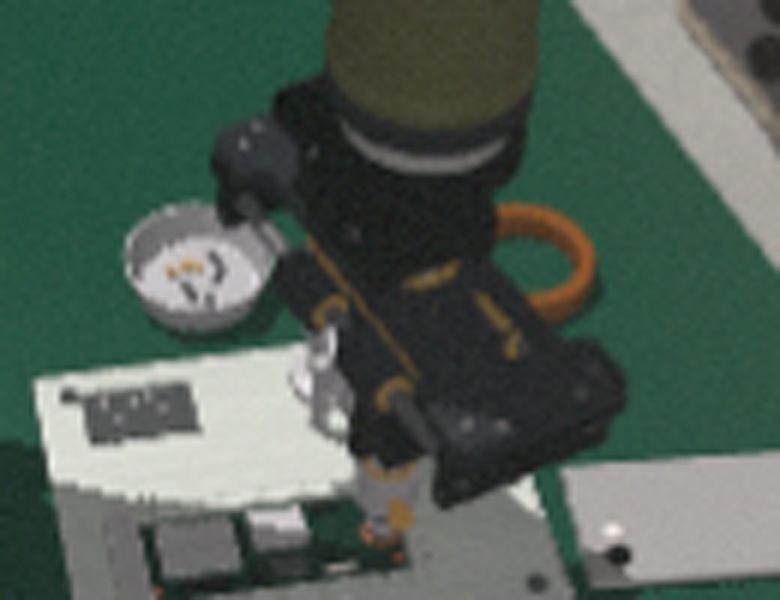

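About 266° turned and still not seated (seat must be within ~35° more). j3 is close to its limit, so I'll regrip again.

{"op": "drive_tool", "data": {"commands": [[0, 0, 0, 0, 0, 0, 0.7], [0, 0, 0, 0, 0, 0, 0.7], [0, 0, 0, 0, 0, 0, 0.7], [0, 0, 0, 0, 0, 0, 0.7], [0, 0, 0, 0, 0, 0, 0.7], [0, 0, 0, 0, 0, 0, 0.7], [0, 0, 0, 0, 0, 0, 0.7], [0, 0, 0, 0, 0, 0, 0.7], [0, 0, 0, 0, 0, 0, 0.7], [0, 0, 0, 0, 0, -6, 0.7], [0, 0, 0, 0, 0, -6, 0.7], [0, 0, 0, 0, 0, -6, 0.7], [0, 0, 0, 0, 0, -6, 0.7], [0, 0, 0, 0, 0, -6, 0.7], [0, 0, 0, 0, 0, -6, 0.7], [0, 0, 0, 0, 0, -6, 0.7], [0, 0, 0, 0, 0, -6, 0.7], [0, 0, 0, 0, 0, -6, 0.7], [0, 0, 0, 0, 0, -6, 0.7]]}}

```text
time_s: 22.78
tool_pos: [0.549, -0.1955, 0.151]
tool_rot: [-180.0, 0.0, 67.2]
force: [0.1, -0.8, -0.9]
grip_width: 0.0607
```

{"op": "drive_tool", "data": {"commands": [[0, 0, 0, 0, 0, -6, 0.7], [0, 0, 0, 0, 0, -6, 0.7], [0, 0, 0, 0, 0, -6, 0.7], [0, 0, 0, 0, 0, -6, 0.7], [0, 0, 0, 0, 0, -6, 0.7], [0, 0, 0, 0, 0, -6, 0.7], [0, 0, 0, 0, 0, -6, 0.7], [0, 0, 0, 0, 0, -6, 0.7], [0, 0, 0, 0, 0, -6, 0.7], [0, 0, 0, 0, 0, -6, 0.7], [0, 0, 0, 0, 0, -6, 0.7], [0, 0, 0, 0, 0, -6, 0.7], [0, 0, 0, 0, 0, -6, 0.7], [0, 0, 0, 0, 0, -6, 0.7], [0, 0, 0, 0, 0, -6, 0.7], [0, 0, 0, 0, 0, -6, 0.7], [0, 0, 0, 0, 0, -6, 0.7], [0, 0, 0, 0, 0, -6, 0.7], [0, 0, 0, 0, 0, -6, 0.7], [0, 0, 0, 0, 0, -6, 0.7]]}}

```text
time_s: 24.45
tool_pos: [0.5489, -0.1956, 0.1509]
tool_rot: [-180.0, -0.0, -172.8]
force: [-1.0, -0.2, 0.3]
grip_width: 0.0611
```

```bash
python3 st.py; python3 - <<'E'
from h import *
c=cam("wrist"); cv2.imwrite("pics/w10.png",c["img"])
E
```

```text
{'time_s': np.float64(24.45), 'qpos': array([ -8.5394,  18.0101,  30.0347, 103.3245, -10.144 ,  61.3557,
       122.3795]), 'tool_pos': array([ 0.5489, -0.1956,  0.1509]), 'tool_rot': array([-1.799989e+02, -2.130000e-02, -1.727896e+02]), 'force': array([-0.9891, -0.1775,  0.2869]), 'wrist_torque': array([0.0289, 0.0072, 0.0264]), 'grip_width': np.float64(0.0611)}
```

View pics/w10.png

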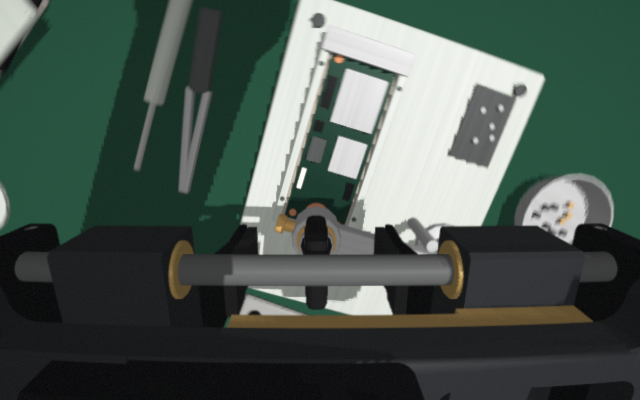

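The picture is as before: the wing at (316,262) aligned between the fingers, board in its bed. Close again.

{"op": "drive_tool", "data": {"commands": [[-0.2, 0, 0, 0, 0, 0, 0.7], [0, 0, 0, 0, 0, 0, 0], [0, 0, 0, 0, 0, 0, 0], [0, 0, 0, 0, 0, 0, 0], [0, 0, 0, 0, 0, 0, 0], [0, 0, 0, 0, 0, 0, 0], [0, 0, 0, 0, 0, 0, 0], [0, 0, 0, 0, 0, 0, 0], [0, 0, 0, 0, 0, 0, 0], [0, 0, 0, 0, 0, 0, 0], [0, 0, 0, 0, 0, 0, 0], [0, 0, 0, 0, 0, 0, 0], [0, 0, 0, 0, 0, 0, 0], [0.15, 0, 0, 0, 0, 0, 0], [0, 0, 0, 0, 0, 0, 0]], "force": 30}}

```text
time_s: 25.75
tool_pos: [0.5504, -0.1952, 0.1511]
tool_rot: [-180.0, 0.1, -173.1]
force: [4.1, 0.3, -3.0]
grip_width: 0.0107
```

{"op": "drive_tool", "data": {"commands": [[0, 0, 0.005, 0, 0, 4, 0], [0, 0, 0.005, 0, 0, 4, 0], [0, 0, 0, 0, 0, 0, 0]]}}

```text
time_s: 26.0
tool_pos: [0.5504, -0.1952, 0.1511]
tool_rot: [-180.0, 0.1, 178.8]
force: [2.5, -0.3, -2.1]
grip_width: 0.0108
```

```bash
python3 st.py
```

```text
{'time_s': np.float64(26.0), 'qpos': array([ -9.6691,  18.2554,  31.3431, 103.2647, -10.7312,  61.3325,
       114.3962]), 'tool_pos': array([ 0.5504, -0.1952,  0.1511]), 'tool_rot': array([-1.799924e+02,  9.840000e-02,  1.788417e+02]), 'force': array([ 2.4627, -0.3223, -2.1355]), 'wrist_torque': array([ 0.0622, -0.6717,  0.0636]), 'grip_width': np.float64(0.0108)}
```

{"op": "drive_tool", "data": {"commands": [[0, 0, 0.003, 0, 0, 4, 0], [0, 0, 0.003, 0, 0, 4, 0], [0, 0, 0, 0, 0, 0, 0]]}}

```text
time_s: 26.25
tool_pos: [0.5503, -0.1951, 0.151]
tool_rot: [180.0, 0.1, 170.9]
force: [4.2, 0.4, -2.2]
grip_width: 0.0109
```

```bash
python3 st.py
```

```text
{'time_s': np.float64(26.25), 'qpos': array([-10.7315,  18.4457,  32.6345, 103.3019, -11.2379,  61.39  ,
       106.9121]), 'tool_pos': array([ 0.5503, -0.1951,  0.151 ]), 'tool_rot': array([1.799912e+02, 8.990000e-02, 1.709460e+02]), 'force': array([ 4.2159,  0.4128, -2.2345]), 'wrist_torque': array([ 0.0948, -0.8537,  0.0413]), 'grip_width': np.float64(0.0109)}
```

{"op": "drive_tool", "data": {"commands": [[0, 0, 0.003, 0, 0, 4, 0], [0, 0, 0.003, 0, 0, 4, 0], [0, 0, 0, 0, 0, 0, 0]]}}

```text
time_s: 26.5
tool_pos: [0.5503, -0.1951, 0.1511]
tool_rot: [180.0, 0.1, 163.1]
force: [4.0, 0.1, -3.5]
grip_width: 0.0111
```

```bash
python3 st.py
```

```text
{'time_s': np.float64(26.5), 'qpos': array([-11.8047,  18.6492,  33.9395, 103.3331, -11.745 ,  61.4582,
        99.4419]), 'tool_pos': array([ 0.5503, -0.1951,  0.1511]), 'tool_rot': array([1.799887e+02, 7.830000e-02, 1.630645e+02]), 'force': array([ 4.0154,  0.0882, -3.5362]), 'wrist_torque': array([ 0.1822, -0.9061,  0.3545]), 'grip_width': np.float64(0.0111)}
```

Wrist torque has jumped to 0.35 N m, which looks like the seat. I'll confirm with a firmer grip and a few degrees more.

{"op": "drive_tool", "data": {"commands": [[0, 0, 0, 0, 0, 0, 0], [0, 0, 0, 0, 0, 0, 0], [0, 0, 0, 0, 0, 0, 0]], "force": 50}}

```text
time_s: 26.75
tool_pos: [0.5502, -0.1951, 0.151]
tool_rot: [180.0, 0.1, 163.1]
force: [4.9, 1.5, -2.2]
grip_width: 0.0108
```

```bash
python3 st.py
```

```text
{'time_s': np.float64(26.75), 'qpos': array([-11.7725,  18.6417,  33.9052, 103.34  , -11.7409,  61.4646,
        99.469 ]), 'tool_pos': array([ 0.5502, -0.1951,  0.151 ]), 'tool_rot': array([1.799775e+02, 6.590000e-02, 1.630925e+02]), 'force': array([ 4.9428,  1.4613, -2.2367]), 'wrist_torque': array([ 0.3212, -1.1857,  0.6116]), 'grip_width': np.float64(0.0108)}
```

{"op": "drive_tool", "data": {"commands": [[0, 0, 0, 0, 0, 1.5, 0], [0, 0, 0, 0, 0, 1.5, 0], [0, 0, 0, 0, 0, 0, 0]]}}

```text
time_s: 27.0
tool_pos: [0.5502, -0.1951, 0.1511]
tool_rot: [180.0, 0.1, 160.0]
force: [4.7, 0.9, -3.0]
grip_width: 0.0114
```

```bash
python3 st.py
```

```text
{'time_s': np.float64(27.0), 'qpos': array([-12.2066,  18.7247,  34.4324, 103.3543, -11.9407,  61.5001,
        96.5257]), 'tool_pos': array([ 0.5502, -0.1951,  0.1511]), 'tool_rot': array([1.799826e+02, 5.400000e-02, 1.599861e+02]), 'force': array([ 4.6864,  0.8711, -3.0047]), 'wrist_torque': array([ 0.3165, -1.1582,  0.8972]), 'grip_width': np.float64(0.0114)}
```

Torque rises further, to 0.9 N m, with the tool barely yielding: firmly seated (wing angle about 164–165°, total about 290° = 5.0 rad, within the stated range). j7 can't do a full +90° from here, so I'll back off 47° now, regrip a half turn round, then do the rest.

{"op": "drive_tool", "data": {"commands": [[0, 0, 0, 0, 0, -4.7, 0], [0, 0, -0.004, 0, 0, -4.7, 0], [0, 0, -0.004, 0, 0, -4.7, 0], [0, 0, -0.004, 0, 0, -4.7, 0], [0, 0, -0.004, 0, 0, -4.7, 0], [0, 0, -0.004, 0, 0, -4.7, 0], [0, 0, -0.004, 0, 0, -4.7, 0], [0, 0, -0.004, 0, 0, -4.7, 0], [0, 0, -0.004, 0, 0, -4.7, 0], [0, 0, -0.004, 0, 0, -4.7, 0], [0, 0, 0, 0, 0, 0, 0], [0, 0, 0, 0, 0, 0, 0]], "force": 40}}

```text
time_s: 28.0
tool_pos: [0.55, -0.1959, 0.1517]
tool_rot: [-179.9, 0.1, -153.3]
force: [4.6, 1.7, 0.7]
grip_width: 0.0094
```

```bash
python3 st.py
```

```text
{'time_s': np.float64(28.0), 'qpos': array([ -5.9001,  17.6443,  26.8813, 103.1143,  -9.0073,  61.2633,
       140.9682]), 'tool_pos': array([ 0.55  , -0.1959,  0.1517]), 'tool_rot': array([-1.799484e+02,  6.710000e-02, -1.532621e+02]), 'force': array([4.6268, 1.7147, 0.7215]), 'wrist_torque': array([ 0.0402, -1.0745,  0.0448]), 'grip_width': np.float64(0.0094)}
```

{"op": "drive_tool", "data": {"commands": [[0, 0, 0, 0, 0, 0, 0.7], [0, 0, 0, 0, 0, 0, 0.7], [0, 0, 0, 0, 0, 0, 0.7], [0, 0, 0, 0, 0, 0, 0.7], [0, 0, 0, 0, 0, 0, 0.7], [0, 0, 0, 0, 0, 0, 0.7], [0, 0, 0, 0, 0, 0, 0.7], [0, 0, 0, 0, 0, 0, 0.7], [0, 0, 0, 0, 0, 0, 0.7], [0, 0, 0, 0, 0, 6, 0.7], [0, 0, 0, 0, 0, 6, 0.7], [0, 0, 0, 0, 0, 6, 0.7], [0, 0, 0, 0, 0, 6, 0.7], [0, 0, 0, 0, 0, 6, 0.7], [0, 0, 0, 0, 0, 6, 0.7], [0, 0, 0, 0, 0, 6, 0.7], [0, 0, 0, 0, 0, 6, 0.7], [0, 0, 0, 0, 0, 6, 0.7], [0, 0, 0, 0, 0, 6, 0.7], [0, 0, 0, 0, 0, 0, 0.7]]}}

```text
time_s: 29.67
tool_pos: [0.5496, -0.1953, 0.1511]
tool_rot: [-180.0, -0.0, 146.8]
force: [0.1, -0.3, -0.4]
grip_width: 0.0611
```

{"op": "drive_tool", "data": {"commands": [[0, 0, 0, 0, 0, 6, 0.7], [0, 0, 0, 0, 0, 6, 0.7], [0, 0, 0, 0, 0, 6, 0.7], [0, 0, 0, 0, 0, 6, 0.7], [0, 0, 0, 0, 0, 6, 0.7], [0, 0, 0, 0, 0, 6, 0.7], [0, 0, 0, 0, 0, 6, 0.7], [0, 0, 0, 0, 0, 6, 0.7], [0, 0, 0, 0, 0, 6, 0.7], [0, 0, 0, 0, 0, 6, 0.7], [0, 0, 0, 0, 0, 6, 0.7], [0, 0, 0, 0, 0, 6, 0.7], [0, 0, 0, 0, 0, 6, 0.7], [0, 0, 0, 0, 0, 6, 0.7], [0, 0, 0, 0, 0, 6, 0.7], [0, 0, 0, 0, 0, 6, 0.7], [0, 0, 0, 0, 0, 6, 0.7], [0, 0, 0, 0, 0, 6, 0.7], [0, 0, 0, 0, 0, 6, 0.7], [0, 0, 0, 0, 0, 6, 0.7]]}}

```text
time_s: 31.33
tool_pos: [0.5496, -0.1953, 0.1512]
tool_rot: [-180.0, -0.0, 26.8]
force: [0.2, -0.2, 0.5]
grip_width: 0.0607
```

```bash
python3 st.py; python3 - <<'E'
from h import *
c=cam("wrist"); cv2.imwrite("pics/w11.png",c["img"])
E
```

```text
{'time_s': np.float64(31.3333), 'qpos': array([-31.422 ,  26.7093,  60.2236, 103.9125, -25.6329,  64.4572,
       -25.5493]), 'tool_pos': array([ 0.5496, -0.1953,  0.1512]), 'tool_rot': array([-1.79981e+02, -1.30000e-03,  2.68169e+01]), 'force': array([ 0.1629, -0.2137,  0.4926]), 'wrist_torque': array([-0.0967,  0.1987, -0.006 ]), 'grip_width': np.float64(0.0607)}
```

View pics/w11.png

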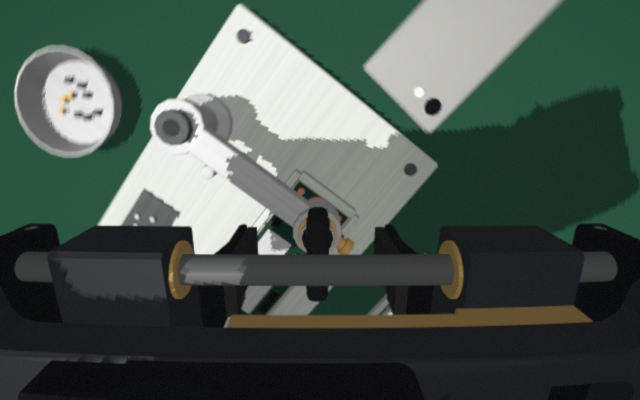

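The wing at (318,245) is lined up, and the bar is against the pin at (207,172). Close, lean lightly onto the stop, then turn the remaining 48°.

{"op": "drive_tool", "data": {"commands": [[0, 0, 0, 0, 0, 0, 0], [0, 0, 0, 0, 0, 0, 0], [0, 0, 0, 0, 0, 0, 0], [0, 0, 0, 0, 0, 0, 0], [0, 0, 0, 0, 0, 0, 0], [0, 0, 0, 0, 0, 0, 0], [0, 0, 0, 0, 0, 0, 0], [0, 0, 0, 0, 0, 0, 0], [0, 0, 0, 0, 0, 0, 0], [0, 0, 0, 0, 0, 0, 0], [0, 0, 0, 0, 0, 0, 0], [0, 0, 0, 0, 0, 0, 0], [-0.1, -0.07, 0, 0, 0, 0, 0], [0, 0, 0, 0, 0, 0, 0]], "force": 30}}

```text
time_s: 32.55
tool_pos: [0.5491, -0.1955, 0.1514]
tool_rot: [179.9, -0.1, 26.9]
force: [4.0, -2.0, -3.7]
grip_width: 0.0108
```

```bash
python3 st.py
```

```text
{'time_s': np.float64(32.55), 'qpos': array([-31.5443,  26.5413,  60.304 , 104.0682, -25.529 ,  64.2588,
       -25.49  ]), 'tool_pos': array([ 0.5491, -0.1955,  0.1514]), 'tool_rot': array([ 1.798914e+02, -8.580000e-02,  2.691100e+01]), 'force': array([ 3.9645, -1.9577, -3.6915]), 'wrist_torque': array([-0.651 , -0.7651, -0.0078]), 'grip_width': np.float64(0.0108)}
```

{"op": "drive_tool", "data": {"commands": [[0, 0, -0.004, 0, 0, -4.8, 0], [0, 0, -0.004, 0, 0, -4.8, 0], [0, 0, -0.004, 0, 0, -4.8, 0], [0, 0, -0.004, 0, 0, -4.8, 0], [0, 0, -0.004, 0, 0, -4.8, 0], [0, 0, -0.004, 0, 0, -4.8, 0], [0, 0, -0.004, 0, 0, -4.8, 0], [0, 0, -0.004, 0, 0, -4.8, 0], [0, 0, -0.004, 0, 0, -4.8, 0], [0, 0, -0.004, 0, 0, -4.8, 0], [0, 0, 0, 0, 0, 0, 0], [0, 0, 0, 0, 0, 0, 0], [0, 0, 0, 0, 0, 0, 0]]}}

```text
time_s: 33.63
tool_pos: [0.5501, -0.1965, 0.1525]
tool_rot: [179.7, 0.1, 74.9]
force: [6.2, -3.9, -2.9]
grip_width: 0.0095
```

```bash
python3 st.py; python3 - <<'E'
from h import *
c=cam("wrist"); cv2.imwrite("pics/w12.png",c["img"])
crop(cam("side"),290,180,130,100,6,"s12.png")
E
```

```text
{'time_s': np.float64(33.6333), 'qpos': array([-24.3222,  22.1974,  49.9896, 103.7812, -18.9931,  62.5133,
        17.3138]), 'tool_pos': array([ 0.5501, -0.1965,  0.1525]), 'tool_rot': array([1.796837e+02, 8.560000e-02, 7.490280e+01]), 'force': array([ 6.1745, -3.9087, -2.9006]), 'wrist_torque': array([-1.1297, -1.3592,  0.0695]), 'grip_width': np.float64(0.0095)}
```

View pics/w12.png

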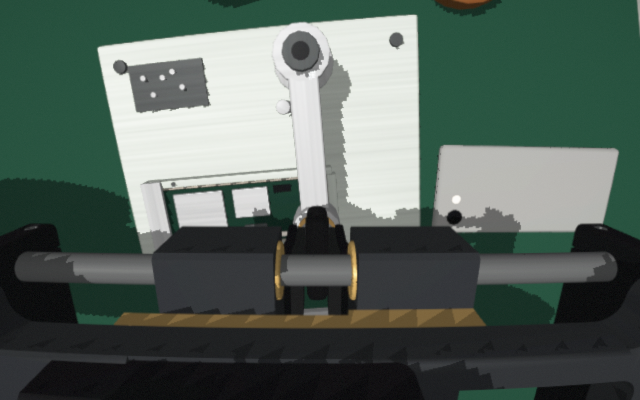

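View pics/s12.png

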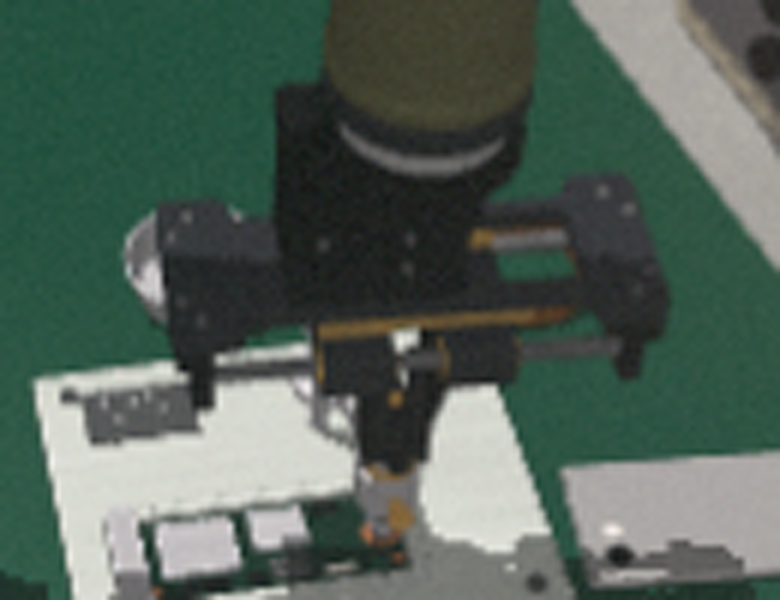

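The wrist view shows the bar against the pin at (283,107), the wing in the pads at (318,250) and the board in its bed. One numerical check of the arm angle and board.

```bash
python3 - <<'E'
from h import *
o=env.get_obs()
c=cam("wrist")
a,b=plane(c,(99,46),.014),plane(c,(417,15),.014); v=b-a
p=plane(c,(300,50),.071); w=o["tool_pos"][:2]-p[:2]
print("side",np.linalg.norm(v),np.degrees(np.arctan2(v[1],v[0])),"pivot",p,"armlen",np.hypot(*w),np.degrees(np.arctan2(w[1],w[0])))
# bar midline from its edges (near pivot / near boss)
e1=plane(c,(305,95),.064);e2=plane(c,(314,190),.064);d=e2-e1;print("bar dir",np.degrees(np.arctan2(d[1],d[0])))
s=cam("side"); f=cv2.imread("pics/side0.png")
g=lambda im:[np.array(np.nonzero((im[255:295,305:352,2].astype(int)-im[255:295,305:352,0]>60))).mean(1)]
print(g(f),g(s["img"]))
for px in [(318,310),(318,272),(345,268)]:pass
d=cv2.absdiff(f,s["img"])[258:288,305:345].mean(); print("diff board",d)
x=np.hstack([f[205:305,290:400],s["img"][205:305,290:400]]); cv2.imwrite("pics/cmp.png",cv2.resize(x,None,fx=3.5,fy=3.5,interpolation=cv2.INTER_CUBIC))
E
python3 st.py
```

```text
side 0.20810240359115145 -10.411900305166995 pivot [ 0.56933376 -0.10234527  0.071     ] armlen 0.09613200394296575 -101.49896075551695
bar dir -99.88783082708709
[array([14.6, 39. ])] [array([13.5, 46. ])]
diff board 23.930833333333332
{'time_s': np.float64(33.8333), 'qpos': array([-24.3343,  22.2006,  50.0013, 103.775 , -18.9928,  62.5139,
        17.3115]), 'tool_pos': array([ 0.5502, -0.1965,  0.1526]), 'tool_rot': array([1.796781e+02, 9.210000e-02, 7.490380e+01]), 'force': array([ 4.9399, -4.3526, -2.8375]), 'wrist_torque': array([-1.1403, -1.337 ,  0.04  ]), 'grip_width': np.float64(0.0098)}
```

View pics/cmp.png

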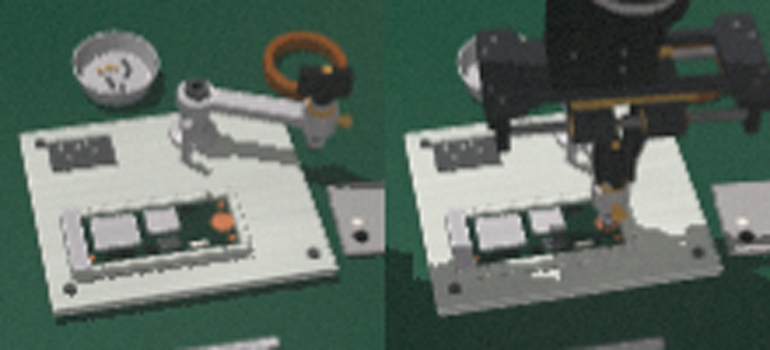

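The board is unmoved, and the bar lies at -99.9° against -100.4° for closed. Everything is consistent, so I'm handing in.

```bash
python3 -c "
from cell import env
print(env.sign_off())"; python3 st.py
```

```text
the job is handed in; nothing more can be done
None
the job is handed in; nothing more can be done
```

The job is handed in: the arm is at its stop, the screw is backed off about a quarter turn, and the fingers still hold the wing. I finished at about 34 s of the 72 s allowed.

**What I did:** I gripped the wing, swung the clamp arm onto its stop pin, and turned the screw clockwise about 290° with two regrips. It seated with the wrist torque rising from about 0.05 to 0.9 N m. I then backed it off in two parts, with one regrip between.

**Last checks:**
- **Screw:** about 90° back from its seat. The seat angle is only known to about ±4°, because the wing twisted a little in the pads at the stop.
- **Arm:** the bar measures -99.9° against -100.4° for closed, pressed on the pin with about 5 N. A second estimate, from the tool position relative to the pivot, gave -101.5°. That is within measuring error.
- **Grip:** set to 30 N with a 9.8 mm opening on the 10 mm wing.
- **Board:** looks unmoved beside the first picture. A quick colour and difference check was inconclusive, because the clamp now hides part of the board and the shadows have changed. I judged it from its metal covers.
- **Other things on the bench:** I did not measure these. Nothing I did came near them, and those visible in the last pictures look unmoved.

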